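# Raise the ratchet probe rest three clicks and lock it

### The job

Take the ratchet rest by its cradle head and raise the column exactly three clicks of its pawl from where it stands, then ease it slowly back down until the pawl carries it (do not let it drop) and take the hand away. After that push the lock bolt beside the column fully home without forcing it. Leave the spray can, the screwdriver and the filter cartridge where they are.

Things in the scene. Friction and masses are not known exactly. Their poses are not given: they have to be found in the camera images.
- stand: Grey ratchet rest fixed to the bench: base plate 150 x 120 x 10 mm, open upright guide up to 95 mm height in which a square toothed steel column slides up and down. Origin: underside of the base, on the column's axis. z up; +x from the lock bolt's knob towards the column (roughly away from the robot); +y towards the side with teeth, pawl and lock bolt.
- column (a joint): Lift of the toothed column above its lowest position (where it rests at the start), in m, 0 to 0.062. With its head it weighs 0.5 to 0.9 kg; it slides with about 1 N of friction. Teeth 14 mm apart. The pawl lets it rise and stops it from going down past a tooth.
- pawl_slot (a point): Middle of the slot at the +y side of the guide where the dark steel spring pawl works (60 mm up, 12 mm from the axis). The pawl's height differs from stand to stand: the first click comes after 6 to 20 mm of lift, then one every 14 mm. Before each the lift takes 5 to 14 N more, which falls away as the pawl snaps in; the tooth's seat on the pawl is 1 to 4 mm lower.
- cradle (a point): Centre of the top plane of the aluminium V-cradle head on the column (136 mm above the bench with the column down; moves with it). The head measures 50 mm along the stand's x, 32 mm along y and 36 mm in height; its two flat sides (stand +y and -y) are the place to grip, from above. Axes as the stand's.
- bolt (a joint): Travel of the lock bolt, in m: about 0 to 0.004 (open) at the start, 0.026 fully home against its stop, where its blade stands behind the pawl. It slides along the stand's +x with about 3.5 N of friction (a little more when moved fast), stays where it is left, and the stop is hard: a push of 8 to 10 N is plenty, one of over 20 N harms it.
- bolt_face (a point): Centre of the outer face of the lock bolt's round aluminium knob (26 mm diameter, 10 mm thick, facing the stand's -x, the side to push on), 66 mm above the bench, 25 mm to the +y side of the column's axis and 100 mm before it when fully open; moves with the bolt. Axes as the stand's.
- can: Bystander: upright white spray can with a white cap, 60 mm diameter, 190 mm tall, on the stand's +y side. Origin: centre of its underside.
- screwdriver: Bystander: yellow-handled screwdriver, 170 mm long, lying on the bench on the stand's -y side. Origin: under its middle.
- cartridge: Bystander: upright white filter cartridge, 48 mm diameter, 72 mm tall with its brass nipple, beyond the stand. Origin: centre of its underside.
Mind the look-alikes: they are no part of the job. Of the things like the stand, leave any that is brown or red; of the rest the smaller one is meant.

How it is judged:
On the way, in this order (a step that is already met when the one before it is completed fails the run):
1. the column stands on its third notch, at rest on the pawl, with the hand away from the cradle and the bolt still open (value of joint column between 0.0322 and 0.0463 m and velocity of joint column between -0.01 and 0.01 m/s and distance between the grasp point and cradle above 0.04 m and value of joint bolt below 0.008 m), for 0.2 s.
2. the lock bolt is pushed home (value of joint bolt above 0.024 m), for 0.1 s.
At the end, for the whole second after the job is handed in: The column rests on its pawl three clicks up (lift between 32.2 and 46.3 mm, which only the third notch gives: the second lies below and the fourth above, whatever the pawl's height), at rest; the lock bolt is home to within 2 mm (value of joint column between 0.0322 and 0.0463 m and value of joint bolt above 0.024 m and velocity of joint column between -0.01 and 0.01 m/s); the robot touches nothing.
It fails at once if the column is dropped: it comes down faster than 0.1 m/s (velocity of joint column below -0.1 m/s).
It fails at once if the lock bolt is forced: pushed with more than 20 N (contact force between anything else and bolt above 20 N).
It fails at once if a bystander is moved by more than 20 mm (distance of any of can, screwdriver, cartridge from where it was at the start of the episode above 0.02 m).
It also fails if it takes over 64 s, if anything falls off the work surface, if the arm or the gripper's body presses on something with over 40 N, if the wrist force passes 120 N, or if a joint passes its speed limit or range.

### The arm

A 7-joint arm with a two-finger parallel gripper is mounted at the origin on the work surface. World frame = base frame: x ahead of the robot, y to its left, z up, the work surface at z = 0. Lengths are in m, angles in rad, forces in N, time in s.
With the tool pointing down it reaches from about 0.4 to 0.85 m from the base axis. Payload 4.5 kg.
Tool frame: the origin (TCP) lies at the very end of the fingers, on their centre line; the grasp point (between the pads) lies 19 mm behind it (grip_point_offset is the distance from the TCP to the grasp point, in m); z points along the fingers, y is the line along which they close (so a half turn about z gives the same grasp; the last joint's range is limited). The gripper opens to 88 mm and grips with 3 to 60 N. Pads are 18 mm wide; open, the fingers measure 123 mm over their backs; the gripper's body (75 mm by 187 mm) begins 45 mm behind the grasp point.
Start: joints at [-1.075, 0.689, -0.195, 1.565, 0.157, 0.902, -0.215], TCP at [0.278, 0.56, 0.199] pointing down, gripper open.
Joint ranges: [-3.01, 3.01], [-0.46, 2.08], [-1.47, 1.51], [0.13, 2.56], [-1, 4.14], [0.04, 2.09], [-2.66, 2.66]. Speed limits (rad/s): [2.57, 2.57, 3.14, 3.14, 3.14, 3.14, 3.14].

### API

Orientations are given as a unit quaternion [x, y, z, w].
In Python, from plant import get_state, snapshot, camera_params, finish_job, grip_point_offset gives the robot as it stands.
- The arm moves only by the shell command python3 -m handwheel FILE [FORCE], which reads ROWS from the file FILE. ROWS is a JSON list of rows, 1 to 10 of them, each of 7 numbers: the opening from 0.0 (shut) to 1.0 (fully open), then dx, dy, dz in units of 5 mm, then a rotation vector rx, ry, rz in units of 0.25 rad; each row is the pose to reach, as a shift and turn from the pose commanded when the command began, along the tool's axes at that moment; what a row does not reach only later rows make up. A row lasts 1/10 s, in which the tool goes at most 0.05 m and 0.15 rad, less where a joint would pass 70% of its speed; a pose out of reach is approached as far as the arm can. The fingers move at their own pace and stop on an object; FORCE is the grip in N (left out, the last holds). Time passes only in rows, so rows that do not move let the fingers close. It prints the time, the measured TCP pose, the force, the opening and the grip force at its end. Input that does not fit is refused with a message, and nothing moves.
- get_state(): the state, without advancing time (a new reading comes with each control period).
- snapshot(name): name is "side" or "top"; returns (picture, depth): 384x512x3 uint8, red, green, blue; 384x512 float32, m along the optical axis (not along the pixel's ray), 0 where there is no reading.
- camera_params(name): a dict with "fx", "fy", "cx", "cy" (pixels), "k1" (the pictures are not rectified: a ray, as slopes to the right and down, at radius r is drawn at 1 + k1 r^2 times it, then the intrinsics apply), "rvec" (rotation vector, rad) and "tvec" (3), from world to camera coordinates, as OpenCV has them. Camera axes: x right, y down, z forward; pixel columns grow to the right and rows downward; lengths in m; the calibration is good to about 2 mm. A picture is of the moment at which its call begins. camera_params takes no time and is no camera call.
- finish_job(): hands the job in; it is judged then, once.
The state is a dict: "clock": time; "q": joint angles; "qd": joint speeds; "joint_torque": joint torques, N m; "tool_pos": TCP position; "eef_rot": TCP orientation; "contact_force": force on the tool from outside, world axes, zero at the start; "moment": the same for the moment, N m; "opening": opening from 0.0 (shut) to 1.0 (fully open); "finger_force": force on a finger pad.
Only numpy, scipy, OpenCV 4.12 (cv2) and the standard library are available. Lean on these libraries where they do the work, as an engineer would, in place of code of your own. Each camera call takes 0.05 s, during which the arm holds its last target. There are 200 camera calls.

## Working session

There is one attempt and no reset: what is moved stays moved. The work goes in short steps, Python scripts to look and compute and a shell command to move; the robot and the scene stay as the last step left them, time stands still between calls to the robot, and variables do not carry over. Pictures are saved under pics/ and viewed, at most 10 in all, crops included, and the job is handed in when it is done.

```bash
mkdir -p pics; ls
python3 - <<'E'
from plant import *
import cv2,numpy as np
for n in("side","top"):
    p,d=snapshot(n); cv2.imwrite(f"pics/{n}0.png",p[:,:,::-1]); np.save(f"{n}0.npy",d); print(camera_params(n))
s=get_state();print(s); print(grip_point_offset)
E
```

```text
pics
{'fx': 438.4796315402109, 'fy': 438.4796315402109, 'cx': 260.7881716595241, 'cy': 189.54421186272785, 'k1': -0.08220509874298729, 'rvec': array([ 2.13802318, -0.70531888,  0.37222416]), 'tvec': array([-0.42233104,  0.34185422,  0.69441727])}
{'fx': 435.902734356488, 'fy': 435.902734356488, 'cx': 255.84719984454978, 'cy': 189.25254727855653, 'k1': -0.13684527750836037, 'rvec': array([ 2.14138329, -2.17763679,  0.11258543]), 'tvec': array([0.09021542, 0.62213114, 1.10064755])}
{'clock': 0.1, 'q': array([-1.07522447,  0.68985347, -0.19449744,  1.56622203,  0.15726891,
        0.9025254 , -0.21506885]), 'qd': array([ 1.90619923e-03, -1.22682728e-03,  6.55477825e-05, -1.14129255e-03,
        6.07340937e-05, -1.78378115e-04, -1.33294387e-03]), 'joint_torque': array([-3.24471417e-03, -5.28502357e+01, -1.27130281e+00, -1.53835434e+01,
       -5.25160774e-02,  2.03685791e-03,  3.94266635e-05]), 'tool_pos': array([0.27822835, 0.55895337, 0.19862362]), 'eef_rot': array([ 2.28806625e-01,  9.73471556e-01, -8.01063052e-04, -1.28434201e-04]), 'contact_force': array([-0.44263627,  0.41870976, -0.29206032]), 'moment': array([ 0.03667457, -0.0333685 ,  0.00814206]), 'finger_force': 0.0, 'opening': 1.0045879523199963}
0.0187
```

View pics/side0.png

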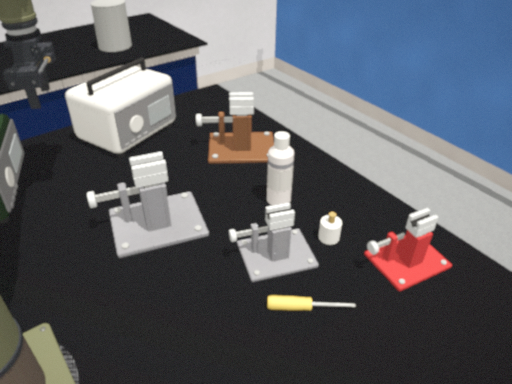

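View pics/top0.png

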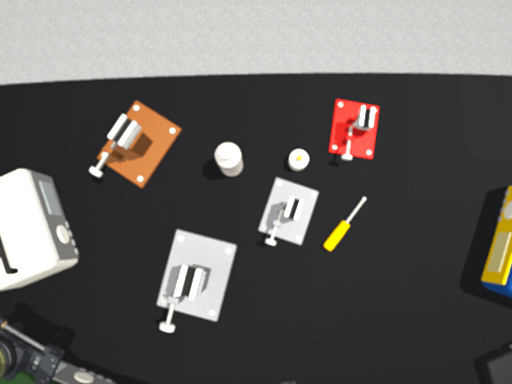

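The target is the smaller grey stand: top picture about (289,211), with its knob at (271,241); side picture cradle about (280,216), with its knob at (233,235). I'll enlarge both.

```bash
cat > h.py <<'E'
from plant import *
import cv2,numpy as np
from scipy.spatial.transform import Rotation as R
def ray(n,u,v):
    c=camera_params(n); x=(u-c['cx'])/c['fx'];y=(v-c['cy'])/c['fy']
    a,b=x,y
    for _ in range(20):
        f=1+c['k1']*(a*a+b*b); a,b=x/f,y/f
    M=R.from_rotvec(c['rvec']).as_matrix(); return -M.T@c['tvec'], M.T@np.array([a,b,1])
def atz(n,u,v,z):
    o,d=ray(n,u,v); return o+d*(z-o[2])/d[2]
def atd(n,u,v,D):
    o,d=ray(n,u,v); return o+d*D
def proj(n,P):
    c=camera_params(n); X=R.from_rotvec(c['rvec']).as_matrix()@np.array(P)+c['tvec']; a,b=X[:2]/X[2]; f=1+c['k1']*(a*a+b*b)
    return a*f*c['fx']+c['cx'], b*f*c['fy']+c['cy']
E
python3 - <<'E'
import cv2,numpy as np
t=cv2.imread('pics/top0.png')[172:252,252:332];s=cv2.imread('pics/side0.png')[200:280,225:325]
f=lambda a:cv2.resize(a,None,fx=7,fy=7,interpolation=cv2.INTER_CUBIC)
cv2.imwrite('pics/topc.png',f(t));cv2.imwrite('pics/sidec.png',f(s))
E
```

```text
(no output)
```

View pics/topc.png

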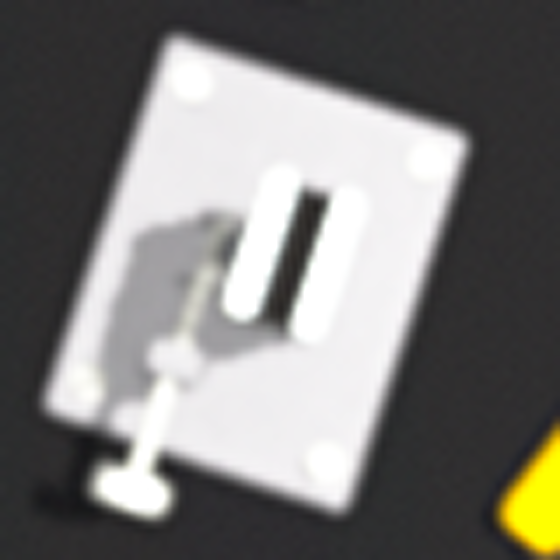

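View pics/sidec.png

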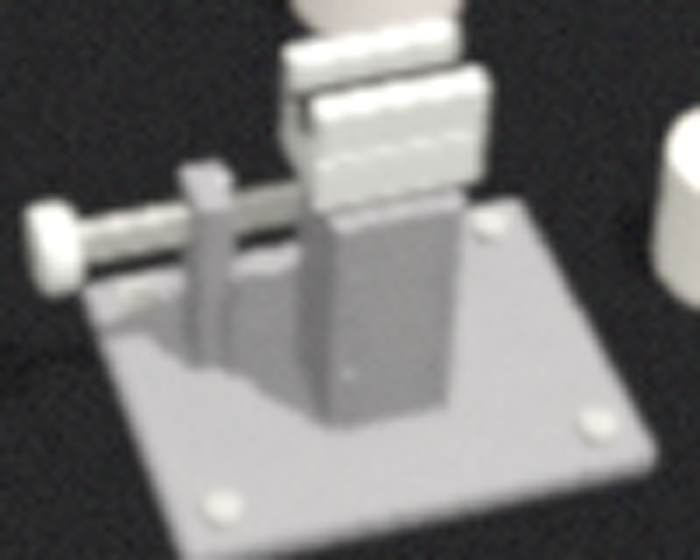

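Run:
```python
from h import *
T=lambda x,y:((x+.5)/7-.5+252,(y+.5)/7-.5+172)
S=lambda x,y:((x+.5)/7-.5+225,(y+.5)/7-.5+200)
c=[atz('top',*T(*p),.01) for p in [(170,35),(470,138),(347,515),(43,410)]]
print(np.round(c,4)); m=np.mean(c,0);print('ctr',m)
x=(c[0]+c[1]-c[2]-c[3])/2; y=(c[0]+c[3]-c[1]-c[2])/2
print(np.linalg.norm(x),np.linalg.norm(y),np.arctan2(x[1],x[0]),np.arctan2(-y[0],y[1]))
print('cradle top', atz('top',*T(296,252),.136))
print('cradle side', atz('side',*S(387,60),.136))
cs=[atz('side',*S(*p),.01) for p in [(85,290),(522,200),(658,450)]]
print(np.round(cs,4),'side ctr',(cs[0]+cs[2])/2)
yaw=np.arctan2(x[1],x[0]); 
for t in(0,.004): 
  P=m+R.from_rotvec([0,0,yaw]).apply([-.1+t,.025,.056]); print(P,[ (7*(a-o)) for a,o in zip(proj('top',P),(252,172))],[ (7*(a-o)) for a,o in zip(proj('side',P),(225,200))])
s=get_state(); print(R.from_quat(s['eef_rot']).as_matrix().round(3))
```

```text
[[ 0.6596  0.0259  0.01  ]
 [ 0.6181 -0.0876  0.01  ]
 [ 0.4762 -0.0369  0.01  ]
 [ 0.5177  0.0768  0.01  ]]
ctr [ 0.56790982 -0.00547758  0.01      ]
0.15069110517719916 0.12098816054901118 -0.34381984268706556 -0.3503160432360582
cradle top [ 0.56706053 -0.01012091  0.136     ]
cradle side [ 0.56690563 -0.00948813  0.136     ]
[[ 0.5151  0.0716  0.01  ]
 [ 0.6571  0.0214  0.01  ]
 [ 0.6168 -0.0885  0.01  ]] side ctr [ 0.56595899 -0.00847909  0.01      ]
[0.48218958 0.05176785 0.066     ] [np.float64(110.76174743406972), np.float64(502.28329713278316)] [np.float64(26.148396052578732), np.float64(235.21275321629855)]
[0.48595547 0.05041951 0.066     ] [np.float64(114.33378655510495), np.float64(491.66430431151343)] [np.float64(39.06320450890769), np.float64(232.67536310591322)]
[[-0.895  0.445 -0.001]
 [ 0.445  0.895 -0.002]
 [-0.    -0.002 -1.   ]]
```

Run:
```python
from h import *
d=np.load('top0.npy')
print('depth can top',atd('top',229,151,d[151,229]), d[151,229])
c=atz('top',229,150,.19);print('cap',c, 'side cap',atz('side',282,138,.185))
print('cart',atz('top',299,158,.072))
f=R.from_rotvec([0,0,.347])
for q in (c,atz('top',299,158,.072)): print(f.apply(q-np.array([.5668,-.0095,0])))
s=get_state(); M=R.from_quat(s['eef_rot'])
for z in (.25,.105): print(M.inv().apply(np.array([.5668,-.0095,z])-s['tool_pos']))
```

```text
depth can top [0.69477766 0.1383065  0.19001203] 0.9908899
cap [0.69710012 0.13828909 0.19      ] side cap [0.69003522 0.13811129 0.185     ]
cart [ 0.69756308 -0.03163797  0.072     ]
[0.07227402 0.18329267 0.19      ]
[0.13049787 0.02365118 0.072     ]
[-0.51159377 -0.38046495 -0.05070109]
[-0.51157688 -0.38023028  0.09429872]
```

The manual's scale: shifts go in units of 5 mm and turns go in units of 0.25 rad. Converting my numbers, -0.1 m is -20, -0.51 m is -102, -0.115 rad is -0.46.

```bash
echo '[[1, 0, 0, -20, 0, 0, 0], [1, 0, 0, -20, 0, 0, 0], [1, -102, -76, -20, 0, 0, -0.46], [1, -102, -76, -20, 0, 0, -0.46], [1, -102, -76, -20, 0, 0, -0.46], [1, -102, -76, -20, 0, 0, -0.46], [1, -102, -76, -20, 0, 0, -0.46], [1, -102, -76, -20, 0, 0, -0.46], [1, -102, -76, -20, 0, 0, -0.46], [1, -102, -76, -20, 0, 0, -0.46]]' > next.json && python3 -m handwheel next.json 20
```

```text
clock: 1.1
tool_pos: [0.4595, 0.2006, 0.2992]
eef_rot: [0.172, 0.985, -0.0, -0.0]
contact_force: [1.0, -0.0, 0.4]
opening: 1.0
finger_force: 0.0
```

```bash
cat > g.py <<'E'
from h import *
import sys
def go(x,y,z,yaw=-.347):
    s=get_state(); M=R.from_quat(s['eef_rot'])
    ty=[-np.sin(yaw),np.cos(yaw),0]; D=R.from_matrix(np.c_[np.cross(ty,[0,0,-1]),ty,[0,0,-1]])
    print('shift',M.inv().apply(np.array([x,y,z])-s['tool_pos']).round(4),'rot',(M.inv()*D).as_rotvec().round(4),'t',s['clock'],'pos',s['tool_pos'].round(4),'F',s['contact_force'].round(2),'op',s['opening'],s['finger_force'])
if len(sys.argv)>3: go(*map(float,sys.argv[1:]))
E
python3 g.py .5668 -.0095 .2
```

```text
shift [-0.1723 -0.1611  0.0992] rot [-0.0003 -0.0002  0.0004] t 1.1 pos [0.4595 0.2006 0.2992] F [ 0.96 -0.04  0.42] op 1.0004884879224838 0.0
```

Scaled: -0.172 m is -34.4, -0.161 m is -32.2.

```bash
echo '[[1, -34.4, -32.2, 0, 0, 0, 0], [1, -34.4, -32.2, 0, 0, 0, 0], [1, -34.4, -32.2, 0, 0, 0, 0], [1, -34.4, -32.2, 0, 0, 0, 0], [1, -34.4, -32.2, 0, 0, 0, 0], [1, -34.4, -32.2, 0, 0, 0, 0], [1, -34.4, -32.2, 20, 0, 0, 0], [1, -34.4, -32.2, 20, 0, 0, 0], [1, -34.4, -32.2, 20, 0, 0, 0], [1, -34.4, -32.2, 20, 0, 0, 0]]' > next.json && python3 -m handwheel next.json; python3 g.py .5668 -.0095 .105
python3 - <<'E'
from h import *
a=snapshot('top')[0][152:252,232:352];b=snapshot('side')[0][150:250,225:345]
cv2.imwrite('pics/a1.png',cv2.resize(np.vstack([a,b])[:,:,::-1],None,fx=3,fy=3,interpolation=cv2.INTER_CUBIC))
E
```

```text
clock: 2.1
tool_pos: [0.5658, -0.0063, 0.1996]
eef_rot: [0.172, 0.985, 0.0, -0.001]
contact_force: [0.6, -0.4, 0.4]
opening: 1.005
finger_force: 0.0
shift [-0.0021 -0.0026  0.0946] rot [-0.0001 -0.0016  0.0013] t 2.1 pos [ 0.5658 -0.0063  0.1996] F [ 0.58 -0.44  0.43] op 1.0048346909875576 0.0
```

View pics/a1.png

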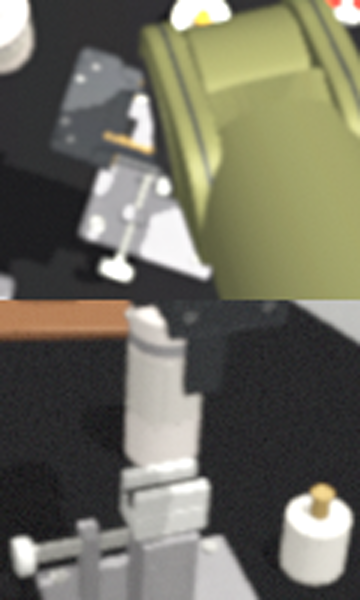

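The side view shows the fingers above the cradle with nothing in the way, so I'll descend.

Scaled: 0.094 m is 18.8, 0.08 m is 16.

```bash
echo '[[1, 0, 0, 6, 0, 0, 0], [1, 0, 0, 12, 0, 0, 0], [1, 0, 0, 16, 0, 0, 0], [1, 0, 0, 18.8, 0, 0, 0], [1, 0, 0, 18.8, 0, 0, 0]]' > next.json && python3 -m handwheel next.json; python3 g.py .5668 -.0095 .105
python3 - <<'E'
from h import *
y=np.array([.34,.94,0]);x=np.array([.94,-.34,0])
s=get_state()['tool_pos']
for w in(-.009,.009): print(proj('side',s-y*.044+w*x))
b=snapshot('side')[0][190:250,240:330]
cv2.imwrite('pics/a2.png',cv2.resize(b[:,:,::-1],None,fx=6,fy=6,interpolation=cv2.INTER_CUBIC))
E
```

```text
clock: 2.7
tool_pos: [0.5668, -0.0069, 0.1059]
eef_rot: [0.172, 0.985, 0.0, 0.0]
contact_force: [0.8, -0.9, -0.0]
opening: 1.004
finger_force: 0.0
shift [-0.0009 -0.0025  0.0009] rot [0.0004 0.0008 0.0004] t 2.7 pos [ 0.5668 -0.0069  0.1059] F [ 0.78 -0.86 -0.  ] op 1.0041661866089957 0.0
(np.float64(281.28726336548067), np.float64(233.6683666103557))
(np.float64(289.8297985068358), np.float64(231.94130036117647))
```

View pics/a2.png

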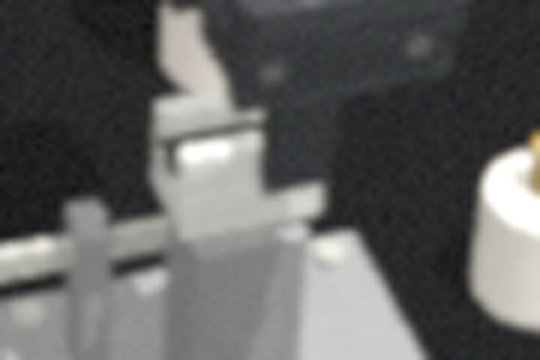

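Run:
```python
from h import *
p,d=snapshot('side')
f=R.from_rotvec([0,0,.347])
for u,v in [(288,210),(288,215),(289,219),(291,221),(275,216),(275,224),(289,224),(300,203),(291,204)]:
    P=atd('side',u,v,d[v,u]); print((u,v),p[v,u],P.round(3),(f.apply(P-np.array([.5668,-.0095,0]))).round(3))
```

```text
(288, 210) [57 59 61] [ 0.541 -0.062  0.18 ] [-0.006 -0.059  0.18 ]
(288, 215) [55 56 60] [ 0.542 -0.062  0.167] [-0.005 -0.058  0.167]
(289, 219) [59 59 62] [ 0.546 -0.062  0.155] [-0.002 -0.056  0.155]
(291, 221) [199 199 194] [ 0.578 -0.033  0.113] [ 0.019 -0.018  0.113]
(275, 216) [232 231 227] [ 0.545 -0.022  0.135] [-0.017 -0.019  0.135]
(275, 224) [188 189 184] [ 0.546 -0.021  0.113] [-0.015 -0.018  0.113]
(289, 224) [210 210 205] [ 0.574 -0.032  0.106] [ 0.015 -0.019  0.106]
(300, 203) [60 64 67] [ 0.543 -0.09   0.214] [ 0.005 -0.083  0.214]
(291, 204) [54 57 61] [ 0.528 -0.083  0.215] [-0.012 -0.083  0.215]
```

Run:
```python
from h import *
p,d=snapshot('side')
b=p[100:270,220:400]
cv2.imwrite('pics/a3.png',cv2.resize(cv2.convertScaleAbs(b[:,:,::-1],alpha=1.6,beta=20),None,fx=3.5,fy=3.5,interpolation=cv2.INTER_CUBIC))
print(get_state()['tool_pos'],get_state()['clock'])
```

```text
[ 0.5679506  -0.00693174  0.10734402] 2.85
```

View pics/a3.png

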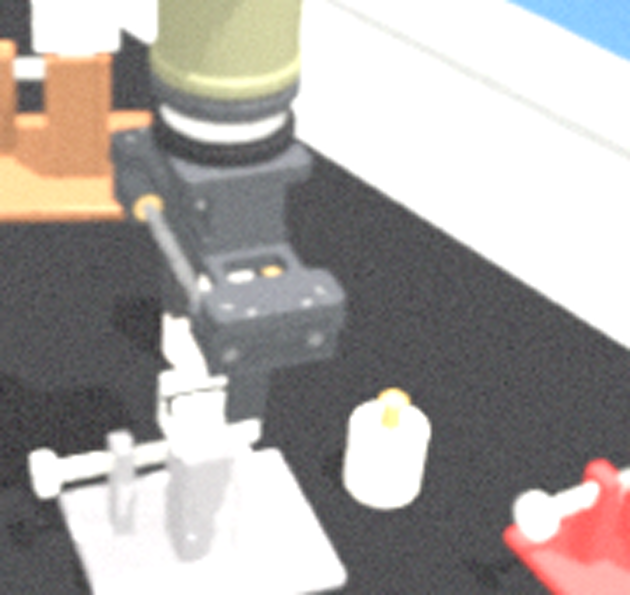

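Run:
```python
from h import *
y=np.array([.34,.94,0])
print('a1 pred', proj('side',np.array([.5658,-.0063,.2])-y*.06),'+45', proj('side',np.array([.5658,-.0063,.245])-y*.06))
p,d=snapshot('side')
f=R.from_rotvec([0,0,.347])
# robot column profile: points in stand frame with |x|<.03, y in -.1..-.03
for u in (286,289,292):
  for v in range(196,236,2):
    P=atd('side',u,v,d[v,u]); q=f.apply(P-np.array([.5668,-.0095,0])); print(u,v,p[v,u].mean().round(),q.round(3))
```

```text
a1 pred (np.float64(290.63989112782656), np.float64(200.8503752593876)) +45 (np.float64(292.16991015568544), np.float64(180.974234105451))
286 196 61.0 [-0.025 -0.089  0.241]
286 198 65.0 [-0.025 -0.09   0.237]
286 200 88.0 [-0.022 -0.083  0.227]
286 202 83.0 [-0.023 -0.086  0.224]
286 204 61.0 [-0.022 -0.085  0.219]
286 206 53.0 [-0.021 -0.084  0.213]
286 208 60.0 [-0.011 -0.059  0.186]
286 210 59.0 [-0.011 -0.059  0.182]
286 212 57.0 [-0.01  -0.059  0.177]
286 214 55.0 [-0.009 -0.057  0.17 ]
286 216 51.0 [-0.009 -0.056  0.164]
286 218 54.0 [-0.009 -0.059  0.161]
286 220 80.0 [-0.008 -0.057  0.155]
286 222 174.0 [ 0.008 -0.018  0.112]
286 224 185.0 [ 0.009 -0.017  0.106]
286 226 174.0 [ 0.008 -0.019  0.103]
286 228 152.0 [ 0.009 -0.017  0.095]
286 230 144.0 [ 0.008 -0.021  0.093]
286 232 138.0 [ 0.008 -0.023  0.089]
286 234 144.0 [ 0.008 -0.022  0.083]
289 196 60.0 [-0.02 -0.09  0.24]
289 198 60.0 [-0.019 -0.09   0.236]
289 200 56.0 [-0.017 -0.085  0.227]
289 202 54.0 [-0.016 -0.083  0.22 ]
289 204 59.0 [-0.016 -0.084  0.217]
289 206 60.0 [-0.016 -0.084  0.212]
289 208 58.0 [-0.005 
[... 501 characters left out ...]
.0 [-0.014 -0.09   0.239]
292 198 59.0 [-0.011 -0.083  0.228]
292 200 55.0 [-0.011 -0.084  0.224]
292 202 55.0 [-0.011 -0.084  0.221]
292 204 61.0 [-0.011 -0.086  0.217]
292 206 57.0 [ 0.   -0.06  0.19]
292 208 53.0 [ 0.002 -0.057  0.182]
292 210 57.0 [ 0.002 -0.058  0.178]
292 212 53.0 [ 0.002 -0.058  0.173]
292 214 56.0 [ 0.003 -0.057  0.167]
292 216 58.0 [ 0.003 -0.058  0.163]
292 218 55.0 [ 0.005 -0.055  0.155]
292 220 153.0 [ 0.021 -0.017  0.114]
292 222 199.0 [ 0.021 -0.018  0.109]
292 224 195.0 [ 0.021 -0.019  0.104]
292 226 94.0 [0.065 0.081 0.   ]
292 228 84.0 [ 0.063  0.075 -0.001]
292 230 199.0 [0.057 0.061 0.008]
292 232 196.0 [0.053 0.051 0.011]
292 234 191.0 [0.051 0.046 0.01 ]
```

The images show a discrepancy. The visible fingertip is at z≈0.152 at pixel (289,220), but the reported TCP is 0.107. Picture a1 shows the same 45 mm offset. I trust the camera, so I'll go down slowly by about 42 mm more, watching the force.

```bash
echo '[[1, 0, -0.5, 2, 0, 0, 0], [1, 0, -0.5, 4, 0, 0, 0], [1, 0, -0.5, 5.2, 0, 0, 0], [1, 0, -0.5, 5.2, 0, 0, 0]]' > next.json && python3 -m handwheel next.json
cat > tip.py <<'E'
from h import *
p,d=snapshot('side'); f=R.from_rotvec([0,0,.347])
z=[]
for u in range(280,300):
  for v in range(195,245):
    q=f.apply(atd('side',u,v,d[v,u])-np.array([.5668,-.0095,0]))
    if p[v,u].mean()<75 and abs(q[0])<.03 and -.07<q[1]<-.03: z.append(q)
z=np.array(z); print('finger n',len(z),'x',np.percentile(z[:,0],[3,97]),'y',np.median(z[:,1]),'zmin',np.percentile(z[:,2],[1,5]),get_state()['tool_pos'].round(4),get_state()['contact_force'].round(2))
E
python3 tip.py
```

```text
clock: 3.3
tool_pos: [0.5643, -0.0096, 0.078]
eef_rot: [0.173, 0.985, -0.0, -0.001]
contact_force: [-0.6, 0.5, -0.3]
opening: 0.997
finger_force: 0.0
finger n 133 x [-0.01345566  0.00675018] y -0.061150732940510176 zmin [0.12500353 0.12604778] [ 0.5648 -0.0095  0.0785] [ 0.2   1.07 -0.5 ]
```

```bash
echo '[[1, 0, 0, 1.6, 0, 0, 0], [1, 0, 0, 2.8, 0, 0, 0], [1, 0, 0, 2.8, 0, 0, 0]]' > next.json && python3 -m handwheel next.json; python3 tip.py
```

```text
clock: 3.65
tool_pos: [0.5646, -0.0095, 0.0643]
eef_rot: [0.172, 0.985, -0.0, -0.001]
contact_force: [-0.2, -0.1, 0.7]
opening: 0.999
finger_force: 0.0
finger n 152 x [-0.01338515  0.01200465] y -0.06069157336083249 zmin [0.11089295 0.11290415] [ 0.5649 -0.0095  0.0648] [ 0.2  -0.64  0.44]
```

```bash
echo '[[0.1, 0, 0, 0, 0, 0, 0], [0.1, 0, 0, 0, 0, 0, 0], [0.1, 0, 0, 0, 0, 0, 0], [0.1, 0, 0, 0, 0, 0, 0], [0.1, 0, 0, 0, 0, 0, 0], [0.1, 0, 0, 0, 0, 0, 0]]' > next.json && python3 -m handwheel next.json 20; python3 g.py .5668 -.0095 .065
```

```text
clock: 4.3
tool_pos: [0.5654, -0.0095, 0.0654]
eef_rot: [0.172, 0.985, 0.0, 0.0]
contact_force: [-0.2, -0.3, 0.0]
opening: 0.476
finger_force: 0.0
shift [-0.0013  0.0005  0.0004] rot [0.0001 0.0001 0.0003] t 4.3 pos [ 0.5654 -0.0095  0.0654] F [-0.2  -0.29  0.01] op 0.47611596247610943 0.0
```

Opening is still shrinking (the head should stop it at 32/88 = 0.36).

```bash
echo '[[0.1, 0, 0, 0, 0, 0, 0], [0.1, 0, 0, 0, 0, 0, 0], [0.1, 0, 0, 0, 0, 0, 0], [0.1, 0, 0, 0, 0, 0, 0], [0.1, 0, 0, 0, 0, 0, 0]]' > next.json && python3 -m handwheel next.json 25
```

```text
clock: 4.8
tool_pos: [0.5651, -0.0103, 0.0653]
eef_rot: [0.173, 0.985, -0.0, -0.0]
contact_force: [-1.5, -3.1, 1.7]
opening: 0.362
finger_force: 25.0
```

```bash
F(){ grep -E "tool_pos|contact|clock" | tr '\n' ' '; echo; }
echo '[[0.1, 0, 0, 0, 0, 0, 0], [0.1, 0, 0, 0, 0, 0, 0]]' > next.json && python3 -m handwheel next.json 50|F
echo '[[0.1, 0, 0, -0.1, 0, 0, 0], [0.1, 0, 0, -0.2, 0, 0, 0]]' > next.json && python3 -m handwheel next.json|F
echo '[[0.1, 0, 0, -0.1, 0, 0, 0], [0.1, 0, 0, -0.2, 0, 0, 0]]' > next.json && python3 -m handwheel next.json|F
echo '[[0.1, 0, 0, -0.2, 0, 0, 0]]' > next.json && python3 -m handwheel next.json|F
echo '[[0.1, 0, 0, -0.2, 0, 0, 0]]' > next.json && python3 -m handwheel next.json|F
echo '[[0.1, 0, 0, -0.2, 0, 0, 0]]' > next.json && python3 -m handwheel next.json|F
echo '[[0.1, 0, 0, -0.2, 0, 0, 0]]' > next.json && python3 -m handwheel next.json|F
echo '[[0.1, 0, 0, -0.2, 0, 0, 0]]' > next.json && python3 -m handwheel next.json|F
echo '[[0.1, 0, 0, -0.2, 0, 0, 0]]' > next.json && python3 -m handwheel next.json|F
echo '[[0.1, 0, 0, -0.2, 0, 0, 0]]' > next.json && python3 -m handwheel next.json|F
echo '[[0.1, 0, 0, -0.2, 0, 0, 0]]' > next.json && python3 -m handwheel next.json|F
```

```text
clock: 5.0 tool_pos: [0.5651, -0.0103, 0.0653] contact_force: [-1.2, -3.8, 2.1] 
clock: 5.2 tool_pos: [0.565, -0.0102, 0.0655] contact_force: [1.3, -4.6, -9.5] 
clock: 5.4 tool_pos: [0.565, -0.0102, 0.0667] contact_force: [1.3, -5.4, -8.0] 
clock: 5.5 tool_pos: [0.565, -0.0102, 0.0677] contact_force: [1.6, -5.0, -8.1] 
clock: 5.6 tool_pos: [0.565, -0.0102, 0.0687] contact_force: [0.4, -3.4, -9.3] 
clock: 5.7 tool_pos: [0.565, -0.0102, 0.0697] contact_force: [0.7, -5.2, -9.2] 
clock: 5.8 tool_pos: [0.565, -0.0102, 0.0707] contact_force: [0.4, -5.1, -9.2] 
clock: 5.9 tool_pos: [0.565, -0.0102, 0.0717] contact_force: [1.2, -4.3, -9.3] 
clock: 6.0 tool_pos: [0.565, -0.0102, 0.0725] contact_force: [3.5, -5.5, -16.9] 
clock: 6.1 tool_pos: [0.565, -0.0102, 0.073] contact_force: [3.4, -4.7, -18.5] 
clock: 6.2 tool_pos: [0.565, -0.0102, 0.0738] contact_force: [4.2, -4.9, -18.6]
```

```bash
F(){ grep -E "tool_pos|contact" | sed 's/.*, //' | tr '\n' ' '; echo; }
echo '[[0.1, 0, 0, -0.2, 0, 0, 0]]' > next.json && python3 -m handwheel next.json|F
echo '[[0.1, 0, 0, -0.2, 0, 0, 0]]' > next.json && python3 -m handwheel next.json|F
echo '[[0.1, 0, 0, -0.2, 0, 0, 0]]' > next.json && python3 -m handwheel next.json|F
echo '[[0.1, 0, 0, -0.2, 0, 0, 0]]' > next.json && python3 -m handwheel next.json|F
echo '[[0.1, 0, 0, -0.2, 0, 0, 0]]' > next.json && python3 -m handwheel next.json|F
echo '[[0.1, 0, 0, -0.2, 0, 0, 0]]' > next.json && python3 -m handwheel next.json|F
echo '[[0.1, 0, 0, -0.2, 0, 0, 0]]' > next.json && python3 -m handwheel next.json|F
echo '[[0.1, 0, 0, -0.2, 0, 0, 0]]' > next.json && python3 -m handwheel next.json|F
echo '[[0.1, 0, 0, -0.2, 0, 0, 0]]' > next.json && python3 -m handwheel next.json|F
echo '[[0.1, 0, 0, -0.2, 0, 0, 0]]' > next.json && python3 -m handwheel next.json|F
echo '[[0.1, 0, 0, -0.2, 0, 0, 0]]' > next.json && python3 -m handwheel next.json|F
echo '[[0.1, 0, 0, -0.2, 0, 0, 0]]' > next.json && python3 -m handwheel next.json|F
echo '[[0.1, 0, 0, -0.2, 0, 0, 0]]' > next.json && python3 -m handwheel next.json|F
echo '[[0.1, 0, 0, -0.2, 0, 0, 0]]' > next.json && python3 -m handwheel next.json|F
```

```text
0.0747] -18.6] 
0.0756] -18.9] 
0.0765] -20.3] 
0.0774] -20.5] 
0.0783] -21.4] 
0.0792] -22.3] 
0.0801] -22.3] 
0.0815] -14.8] 
0.0832] -8.7] 
0.0845] -8.9] 
0.0856] -9.3] 
0.0865] -17.4] 
0.087] -17.9] 
0.0878] -17.6]
```

```bash
F(){ grep -E "tool_pos|contact" | sed 's/.*, //' | tr '\n' ' '; echo; }
echo '[[0.1, 0, 0, -0.2, 0, 0, 0], [0.1, 0, 0, -0.4, 0, 0, 0], [0.1, 0, 0, -0.6, 0, 0, 0], [0.1, 0, 0, -0.8, 0, 0, 0]]' > next.json && python3 -m handwheel next.json|F
echo '[[0.1, 0, 0, -0.2, 0, 0, 0], [0.1, 0, 0, -0.4, 0, 0, 0]]' > next.json && python3 -m handwheel next.json|F
echo '[[0.1, 0, 0, -0.2, 0, 0, 0]]' > next.json && python3 -m handwheel next.json|F
echo '[[0.1, 0, 0, -0.2, 0, 0, 0]]' > next.json && python3 -m handwheel next.json|F
echo '[[0.1, 0, 0, -0.2, 0, 0, 0]]' > next.json && python3 -m handwheel next.json|F
echo '[[0.1, 0, 0, -0.2, 0, 0, 0]]' > next.json && python3 -m handwheel next.json|F
echo '[[0.1, 0, 0, -0.2, 0, 0, 0], [0.1, 0, 0, -0.4, 0, 0, 0], [0.1, 0, 0, -0.6, 0, 0, 0], [0.1, 0, 0, -0.8, 0, 0, 0]]' > next.json && python3 -m handwheel next.json|F
echo '[[0.1, 0, 0, -0.2, 0, 0, 0], [0.1, 0, 0, -0.4, 0, 0, 0]]' > next.json && python3 -m handwheel next.json|F
```

```text
0.0914] -21.1] 
0.0932] -22.1] 
0.0941] -22.6] 
0.0954] -15.3] 
0.0971] -8.9] 
0.0985] -8.1] 
0.1017] -18.0] 
0.1035] -19.0]
```

```bash
python3 tip.py
```

```text
finger n 33 x [-0.01175679  0.00659434] y -0.03214985174937965 zmin [0.14759317 0.14819548] [ 0.565  -0.0102  0.1037] [  3.63  -4.68 -15.04]
```

Second click at 0.0945. The third should come at about 0.1085.

```bash
F(){ grep -E "tool_pos|contact" | sed 's/.*, //' | tr '\n' ' '; echo; }
echo '[[0.1, 0, 0, -0.2, 0, 0, 0], [0.1, 0, 0, -0.4, 0, 0, 0], [0.1, 0, 0, -0.6, 0, 0, 0]]' > next.json && python3 -m handwheel next.json|F
echo '[[0.1, 0, 0, -0.2, 0, 0, 0]]' > next.json && python3 -m handwheel next.json|F
echo '[[0.1, 0, 0, -0.2, 0, 0, 0]]' > next.json && python3 -m handwheel next.json|F
echo '[[0.1, 0, 0, -0.2, 0, 0, 0]]' > next.json && python3 -m handwheel next.json|F
echo '[[0.1, 0, 0, -0.2, 0, 0, 0]]' > next.json && python3 -m handwheel next.json|F
echo '[[0.1, 0, 0, 0, 0, 0, 0]]' > next.json && python3 -m handwheel next.json|F
```

```text
0.1062] -21.6] 
0.1072] -23.4] 
0.1081] -21.9] 
0.1093] -16.1] 
0.111] -8.8] 
0.1115] -9.5]
```

```bash
F(){ grep -E "tool_pos|contact" | sed 's/.*, //' | tr '\n' ' '; echo; }
echo '[[0.1, 0, 0, 0.1, 0, 0, 0], [0.1, 0, 0, 0.2, 0, 0, 0], [0.1, 0, 0, 0.3, 0, 0, 0], [0.1, 0, 0, 0.4, 0, 0, 0]]' > next.json && python3 -m handwheel next.json|F
echo '[[0.1, 0, 0, 0.1, 0, 0, 0], [0.1, 0, 0, 0.2, 0, 0, 0]]' > next.json && python3 -m handwheel next.json|F
echo '[[0.1, 0, 0, 0.1, 0, 0, 0], [0.1, 0, 0, 0.2, 0, 0, 0]]' > next.json && python3 -m handwheel next.json|F
echo '[[0.1, 0, 0, 0.1, 0, 0, 0], [0.1, 0, 0, 0.2, 0, 0, 0]]' > next.json && python3 -m handwheel next.json|F
```

```text
0.1101] -1.7] 
0.1099] 4.7] 
0.1097] 11.3] 
0.1095] 17.6]
```

```bash
F(){ grep -E "tool_pos|contact" | sed 's/.*, //' | tr '\n' ' '; echo; }
echo '[[0.1, 0, 0, -0.2, 0, 0, 0], [0.1, 0, 0, -0.4, 0, 0, 0], [0.1, 0, 0, -0.5, 0, 0, 0], [0.1, 0, 0, -0.5, 0, 0, 0]]' > next.json && python3 -m handwheel next.json|F
python3 - <<'E'
from h import *
p,d=snapshot('side'); f=R.from_rotvec([0,0,.347]); d0=np.load('side0.npy')
for D in(d0,d):
  q=np.array([f.apply(atd('side',u,v,D[v,u])-np.array([.5668,-.0095,0])) for u in range(262,300) for v in range(180,240)])
  m=(q[:,0]<-.014)&(q[:,0]>-.03)&(abs(q[:,1]+.018)<.006)&(q[:,2]>.09); h=q[m][:,2]; print(m.sum(),np.percentile(h,[1,5,95,99]).round(4))
E
```

```text
0.1101] -1.0] 
125 [0.0907 0.0925 0.1369 0.1379]Traceback (most recent call last):
  File "<stdin>", line 4, in <module>
  File "h.py", line 13, in atd
    o,d=ray(n,u,v); return o+d*D
        ~~~^^^^^^^
  File "h.py", line 5, in ray
    c=camera_params(n); x=(u-c['cx'])/c['fx'];y=(v-c['cy'])/c['fy']
ValueError: time passes only in moves, steps and waits
```

```bash
sed -i 's/^def ray/_c={n:camera_params(n) for n in ("side","top")}\ncamera_params=_c.get\ndef ray/' h.py
cat > ht.py <<'E'
from h import *
p,d=snapshot('side'); f=R.from_rotvec([0,0,.347]); d0=np.load('side0.npy')
for D in(d0,d):
  q=np.array([f.apply(atd('side',u,v,D[v,u])-np.array([.5668,-.0095,0])) for u in range(262,300) for v in range(180,240)])
  m=(q[:,0]<-.014)&(q[:,0]>-.03)&(abs(q[:,1]+.018)<.006)&(q[:,2]>.09); h=q[m][:,2]; print(m.sum(),np.percentile(h,[1,5,95,99]).round(4))
s=get_state();print(s['clock'],s['tool_pos'],s['contact_force'])
E
python3 ht.py
```

```text
125 [0.0907 0.0925 0.1369 0.1379]
138 [0.091  0.0935 0.181  0.1817]
11.55 [ 0.56504906 -0.01020597  0.11012642] [-0.4523762  -5.3264442  -0.63392918]
```

```bash
echo '[[0.5, 0, 0, 0, 0, 0, 0], [0.7, 0, 0, 0, 0, 0, 0], [0.7, 0, 0, 0, 0, 0, 0], [0.7, 0, 0, 0, 0, 0, 0], [0.7, 0, 0, 0, 0, 0, 0]]' > next.json && python3 -m handwheel next.json; python3 ht.py
```

```text
clock: 12.05
tool_pos: [0.5655, -0.009, 0.1099]
eef_rot: [0.172, 0.985, 0.0, 0.0]
contact_force: [-0.2, 0.5, 0.8]
opening: 0.703
finger_force: 0.0
125 [0.0907 0.0925 0.1369 0.1379]
123 [0.0922 0.0944 0.1809 0.1819]
12.1 [ 0.56544918 -0.00919353  0.10987807] [-0.11455786  0.14627671 -0.31084873]
```

The hand is free and the column holds at about 44 mm. Next I'll go up, back and over to the knob side.

```bash
echo '[[0.7, 0, 0, -6, 0, 0, 0], [0.7, 0, 0, -14, 0, 0, 0], [0.7, 0, 0, -14, 0, 0, 0], [0.0, 27, 5, -14, 0, 0, 0], [0.0, 27, 5, -14, 0, 0, 0], [0.0, 27, 5, -14, 0, 0, 0], [0.0, 27, 5, -14, 0, 0, 0], [0.0, 27, 5, -14, 0, 0, 0], [0.0, 27, 5, -14, 0, 0, 0]]' > next.json && python3 -m handwheel next.json 10
echo '[[0.0, 0, 0, 8, 0, 0, 0], [0.0, 0, 0, 14, 0, 0, 0], [0.0, 0, 0, 14, 0, 0, 0], [0.0, 0, 0, 14, 0, 0, 0]]' > next.json && python3 -m handwheel next.json
python3 - <<'E'
from h import *
import cv2
p,d=snapshot('side');f=R.from_rotvec([0,0,.347]); s=get_state();print(f.apply(s['tool_pos']-np.array([.5668,-.0095,0])))
b=p[150:260,190:330]
cv2.imwrite('pics/a4.png',cv2.resize(cv2.convertScaleAbs(b[:,:,::-1],alpha=1.4,beta=20),None,fx=5,fy=5,interpolation=cv2.INTER_CUBIC))
np.save('d4.npy',d)
E
```

```text
clock: 13.0
tool_pos: [0.4483, 0.0594, 0.1798]
eef_rot: [0.173, 0.985, 0.0, 0.001]
contact_force: [-0.3, -0.7, -1.0]
opening: 0.177
finger_force: 0.0
clock: 13.4
tool_pos: [0.4475, 0.0593, 0.1097]
eef_rot: [0.173, 0.985, -0.0, -0.0]
contact_force: [-0.7, -1.1, 0.9]
opening: 0.006
finger_force: 0.0
[-0.13515881  0.02457192  0.1104447 ]
```

View pics/a4.png

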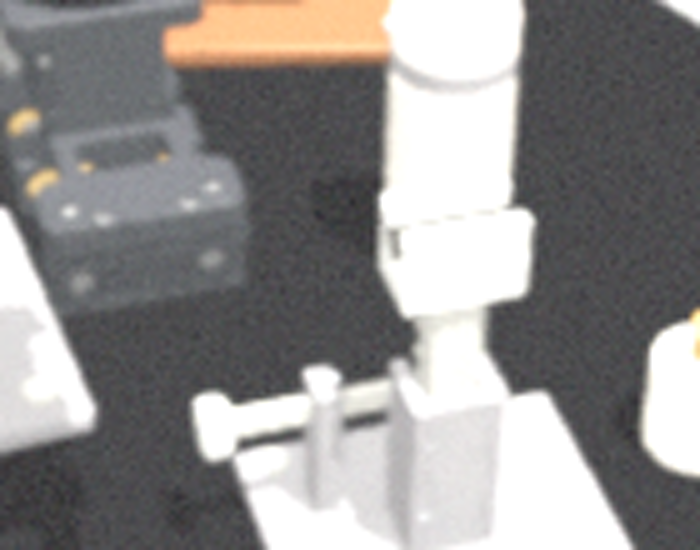

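Run:
```python
from h import *
d=np.load('top0.npy');f=R.from_rotvec([0,0,.347])
q=[]
for u in range(150,245):
  for v in range(225,340):
    if d[v,u]>0: q.append(f.apply(atd('top',u,v,d[v,u])-np.array([.5668,-.0095,0])))
q=np.array(q)
for z0,z1 in((.03,.1),(.1,.25)):
  m=(q[:,2]>z0)&(q[:,2]<z1);print(z0,m.sum(),q[m].min(0).round(3),q[m].max(0).round(3))
```

```text
0.03 259 [-0.381  0.143  0.03 ] [-0.208  0.22   0.1  ]
0.1 998 [-0.38   0.143  0.1  ] [-0.202  0.215  0.194]
```

The path is clear of the big stand. I'll descend so the true fingertip is at z≈0.055.

```bash
echo '[[0.0, 0, 0, 6, 0, 0, 0], [0.0, 0, 0, 12, 0, 0, 0], [0.0, 0, 0, 16, 0, 0, 0], [0.0, 0, 0, 19.6, 0, 0, 0], [0.0, 0, 0, 19.6, 0, 0, 0], [0.0, 0, 0, 19.6, 0, 0, 0]]' > next.json && python3 -m handwheel next.json
python3 - <<'E'
from h import *
p,d=snapshot('side');f=R.from_rotvec([0,0,.347]); s=get_state();print(f.apply(s['tool_pos']-np.array([.5668,-.0095,0])))
b=p[170:260,180:300]
cv2.imwrite('pics/a5.png',cv2.resize(cv2.convertScaleAbs(b[:,:,::-1],alpha=1.4,beta=20),None,fx=5,fy=5,interpolation=cv2.INTER_CUBIC))
q=np.array([f.apply(atd('side',u,v,d[v,u])-np.array([.5668,-.0095,0])) for u in range(195,250) for v in range(200,260)]); dark=np.array([p[v,u].mean()<75 for u in range(195,250) for v in range(200,260)])
m=dark&(q[:,0]<-.11)&(q[:,0]>-.16)&(abs(q[:,1]-.015)<.03)&(q[:,2]>.03); print(m.sum()); print(np.percentile(q[m],[2,98],axis=0).round(3))
m=~dark&(q[:,0]<-.085)&(q[:,0]>-.12)&(q[:,1]>0)&(q[:,1]<.05)&(q[:,2]>.045); print(m.sum(),np.percentile(q[m],[2,50,98],axis=0).round(3))
E
```

```text
clock: 14.05
tool_pos: [0.448, 0.0599, 0.0129]
eef_rot: [0.173, 0.985, 0.0, 0.001]
contact_force: [-0.0, 0.4, 0.6]
opening: 0.002
finger_force: 0.0
[-0.13526279  0.02492834  0.01310954]
94
[[-0.16  -0.015  0.13 ]
 [-0.122  0.038  0.195]]
22 [[-0.109  0.001  0.134]
 [-0.105  0.01   0.14 ]
 [-0.102  0.037  0.142]]
```

View pics/a5.png

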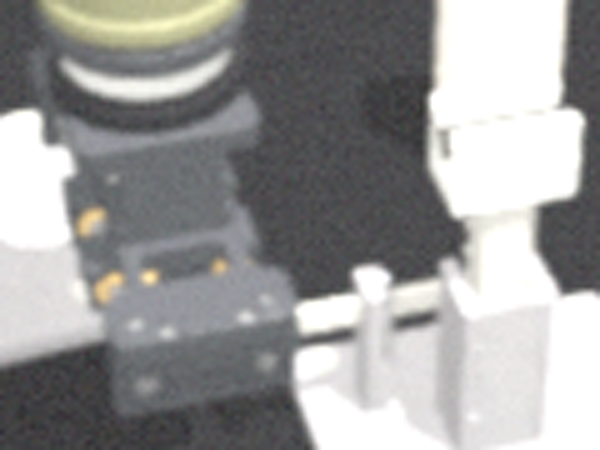

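```bash
F(){ grep -E "tool_pos|contact" | tr '\n' ' '; echo; }
echo '[[0.0, -0.8, 0, 0, 0, 0, 0], [0.0, -1.6, 0, 0, 0, 0, 0], [0.0, -2.4, 0, 0, 0, 0, 0], [0.0, -3.2, 0, 0, 0, 0, 0]]' > next.json && python3 -m handwheel next.json|F
echo '[[0.0, -0.2, 0, 0, 0, 0, 0], [0.0, -0.4, 0, 0, 0, 0, 0], [0.0, -0.6, 0, 0, 0, 0, 0], [0.0, -0.8, 0, 0, 0, 0, 0]]' > next.json && python3 -m handwheel next.json|F
echo '[[0.0, -0.2, 0, 0, 0, 0, 0], [0.0, -0.4, 0, 0, 0, 0, 0], [0.0, -0.6, 0, 0, 0, 0, 0], [0.0, -0.8, 0, 0, 0, 0, 0]]' > next.json && python3 -m handwheel next.json|F
echo '[[0.0, -0.2, 0, 0, 0, 0, 0], [0.0, -0.4, 0, 0, 0, 0, 0], [0.0, -0.6, 0, 0, 0, 0, 0], [0.0, -0.8, 0, 0, 0, 0, 0]]' > next.json && python3 -m handwheel next.json|F
echo '[[0.0, -0.2, 0, 0, 0, 0, 0], [0.0, -0.4, 0, 0, 0, 0, 0], [0.0, -0.6, 0, 0, 0, 0, 0], [0.0, -0.8, 0, 0, 0, 0, 0]]' > next.json && python3 -m handwheel next.json|F
```

```text
tool_pos: [0.4627, 0.0542, 0.0121] contact_force: [0.5, -0.4, -0.6] 
tool_pos: [0.4655, 0.0531, 0.0118] contact_force: [-0.3, 0.8, -0.4] 
tool_pos: [0.4695, 0.0517, 0.0118] contact_force: [0.2, 0.5, 0.5] 
tool_pos: [0.472, 0.0507, 0.0118] contact_force: [-3.6, 1.5, 2.5] 
tool_pos: [0.4767, 0.049, 0.0118] contact_force: [-2.2, 2.0, 1.4]
```

```bash
F(){ grep -E "tool_pos|contact" | tr '\n' ' '; echo; }
echo '[[0.0, -0.2, 0, 0, 0, 0, 0], [0.0, -0.4, 0, 0, 0, 0, 0], [0.0, -0.6, 0, 0, 0, 0, 0], [0.0, -0.8, 0, 0, 0, 0, 0], [0.0, -1, 0, 0, 0, 0, 0]]' > next.json && python3 -m handwheel next.json|F
echo '[[0.0, -0.2, 0, 0, 0, 0, 0], [0.0, -0.4, 0, 0, 0, 0, 0], [0.0, -0.6, 0, 0, 0, 0, 0], [0.0, -0.8, 0, 0, 0, 0, 0], [0.0, -1, 0, 0, 0, 0, 0]]' > next.json && python3 -m handwheel next.json|F
echo '[[0.0, -0.2, 0, 0, 0, 0, 0], [0.0, -0.4, 0, 0, 0, 0, 0], [0.0, -0.6, 0, 0, 0, 0, 0]]' > next.json && python3 -m handwheel next.json|F
echo '[[0.0, -0.2, 0, 0, 0, 0, 0]]' > next.json && python3 -m handwheel next.json|F
echo '[[0.0, -0.2, 0, 0, 0, 0, 0]]' > next.json && python3 -m handwheel next.json|F
echo '[[0.0, -0.2, 0, 0, 0, 0, 0]]' > next.json && python3 -m handwheel next.json|F
```

```text
tool_pos: [0.4817, 0.0472, 0.0118] contact_force: [-3.4, 1.6, 1.2] 
tool_pos: [0.4864, 0.0455, 0.0118] contact_force: [-3.5, 1.8, 0.4] 
tool_pos: [0.4893, 0.0445, 0.0118] contact_force: [-2.9, 1.5, 0.2] 
tool_pos: [0.4902, 0.0442, 0.0118] contact_force: [-3.5, 0.5, 1.3] 
tool_pos: [0.4911, 0.0439, 0.0118] contact_force: [-3.0, 2.0, 0.5] 
tool_pos: [0.492, 0.0435, 0.0118] contact_force: [-2.4, 2.4, 0.2]
```

The manual's scale: shifts go in units of 5 mm and turns go in units of 0.25 rad. Converting my numbers, -0.001 m is -0.2, -0.0005 m is -0.1.

```bash
F(){ grep -E "tool_pos|contact" | tr '\n' ' '; echo; }
echo '[[0.0, -0.1, 0, 0, 0, 0, 0], [0.0, -0.2, 0, 0, 0, 0, 0]]' > next.json && python3 -m handwheel next.json|F
echo '[[0.0, -0.1, 0, 0, 0, 0, 0], [0.0, -0.2, 0, 0, 0, 0, 0]]' > next.json && python3 -m handwheel next.json|F
echo '[[0.0, -0.1, 0, 0, 0, 0, 0], [0.0, -0.2, 0, 0, 0, 0, 0]]' > next.json && python3 -m handwheel next.json|F
```

```text
tool_pos: [0.493, 0.0431, 0.0118] contact_force: [-3.0, 1.2, 0.1] 
tool_pos: [0.4939, 0.0428, 0.0118] contact_force: [-2.8, 2.9, 0.5] 
tool_pos: [0.4948, 0.0425, 0.0118] contact_force: [-3.9, 2.0, 1.2]
```

```bash
F(){ grep -E "tool_pos|contact" | tr '\n' ' '; echo; }
echo '[[0.0, -0.1, 0, 0, 0, 0, 0], [0.0, -0.2, 0, 0, 0, 0, 0]]' > next.json && python3 -m handwheel next.json|F
echo '[[0.0, -0.1, 0, 0, 0, 0, 0]]' > next.json && python3 -m handwheel next.json|F
echo '[[0.0, -0.1, 0, 0, 0, 0, 0]]' > next.json && python3 -m handwheel next.json|F
echo '[[0.0, -0.1, 0, 0, 0, 0, 0]]' > next.json && python3 -m handwheel next.json|F
```

```text
tool_pos: [0.4947, 0.0425, 0.0118] contact_force: [-5.9, 3.4, 2.5] 
tool_pos: [0.4947, 0.0425, 0.0118] contact_force: [-6.3, 2.9, 3.5] 
tool_pos: [0.4947, 0.0425, 0.0118] contact_force: [-8.2, 3.3, 4.0] 
tool_pos: [0.4947, 0.0425, 0.0118] contact_force: [-8.4, 3.9, 5.7]
```

The bolt stopped moving at about 10 N, after roughly 25 mm of travel. I'll retreat and verify.

```bash
echo '[[0.0, 1, 0, 0, 0, 0, 0], [0.0, 4, 0, 0, 0, 0, 0], [0.0, 10, 0, 0, 0, 0, 0], [0.0, 10, 0, -10, 0, 0, 0], [0.0, 10, 0, -20, 0, 0, 0], [0.0, 10, 0, -30, 0, 0, 0], [0.0, 10, 0, -40, 0, 0, 0], [0.0, 10, 0, -40, 0, 0, 0]]' > next.json && python3 -m handwheel next.json
python3 ht.py
python3 - <<'E'
from h import *
p,d=snapshot('side');f=R.from_rotvec([0,0,.347])
for n,D in(('0',np.load('side0.npy')),('now',d)):
  q=np.array([f.apply(atd('side',u,v,D[v,u])-np.array([.5668,-.0095,0])) for u in range(220,270) for v in range(220,250)])
  m=(q[:,0]<-.065)&(q[:,0]>-.115)&(q[:,1]>.01)&(q[:,1]<.045)&(q[:,2]>.045)&(q[:,2]<.085); print(n,m.sum(),np.percentile(q[m],[2,10,50],axis=0).round(4)[:,0])
E
```

```text
clock: 19.6
tool_pos: [0.4562, 0.0593, 0.218]
eef_rot: [0.174, 0.985, 0.003, 0.008]
contact_force: [1.2, 0.7, -0.2]
opening: 0.002
finger_force: 0.0
125 [0.0907 0.0925 0.1369 0.1379]
140 [0.0926 0.0938 0.1809 0.182 ]
19.65 [0.45423634 0.05871714 0.21523337] [-0.19292139 -0.70058609 -0.5570664 ]
0 130 [-0.1003 -0.0999 -0.0913]
now 69 [-0.0761 -0.0759 -0.073 ]
```

```bash
python3 -c "
from plant import *
print(finish_job())"
```

```text
the job is handed in; nothing more can be done
None
```

I handed the job in: the column rests on its third notch (about 44 mm lift), the bolt is pushed home against its stop at about 10 N, and the hand is clear; the judge's result was not shown, and the reported TCP height was about 45 mm too low, so I set heights from the camera.

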